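# Switch on the power strip and wake the speaker with the remote

### The job

Flip the toggle on the power strip over to its on side, then take the silver remote and aim its rounded nose straight at the small sensor window on the speaker's sloping rim, from about 12 cm away along the line the window faces (it looks partly upward), and hold it steady there for two seconds. Then lay the remote gently, not dropped, flat and buttons up in the shallow tray, and let go. Leave the switch on, and do not shift or tip the speaker, pen pot, mug or game controller.

Things in the scene. Friction and masses are not known exactly. Their poses are not given: they have to be found in the camera images.
- switch (a joint): toggle of the power strip, rad: 0 = off (bat leans 0.45 rad towards the strip's -x end), 0.9 = fully on (leans 0.45 rad towards its +x end). It starts between 0 and 0.12, stays where it is left, and takes about 1.5 N at the tip to move.
- switch_pivot (a point): the toggle's hinge centre, on the top face of the power strip, 40 mm above the shelf. Axes are the strip's: x along its length from the switch end to the plug end, z up; the toggle turns about y, its tip travelling towards +x to switch on. The strip is a fixed white plastic bar 200 x 58 x 40 mm whose centre lies 60 mm along +x from this point; a 36 mm diameter dark plug stands 24 mm above its top 134 mm along +x.
- switch_tip (a point): centre of the 16 mm ball at the end of the toggle's 12 mm thick grey bat, 36 mm from the hinge centre (about 72 mm above the shelf when off).
- remote_center (a point): centre (half-way up, half-way along) of the loose matte silver remote, 150 x 42 x 22 mm, about 0.13 kg, lying on the shelf buttons up. x along its length to the rounded nose, y across its 42 mm width, z up out of the button face. Tail end is square, nose end is a half circle of 21 mm radius; the round navigation pad is nearer the nose.
- remote_nose (a point): tip of the remote's rounded nose, with the small dark emitter, 75 mm along +x from its centre; same axes. The remote shines along +x.
- window: the dark sensor window, 28 x 16 mm, on the sloping rim of the speaker; origin at the centre of its face, 31.5 mm above the shelf and 45 mm out from the speaker's axis. x points straight out of the window: horizontally away from the speaker's axis and 30 degrees above level; y is level.
- speaker: round grey puck-shaped speaker, loose, 0.38 kg, 104 mm diameter, 44 mm high, origin under its centre; +x points to the side with the window, which a raised rib on its top also points to.
- tray_floor (a point): centre of the inner floor of the fixed shallow dark wood tray, 5 mm above the shelf. Outside 210 (x) x 120 (y) mm, inside 200 x 110 mm; rim 7 mm above this floor, walls 5 mm. The remote belongs lengthwise along x, nose either way.
- controller: orange game controller, loose bystander, about 0.24 kg, 90 (x) x 140 (y) x 45 mm high; origin under its centre.
- penpot: white cube-shaped ceramic pen pot, loose bystander, 80 x 80 x 80 mm, with pens standing in it up to 145 mm above the shelf and leaning no further out than the walls; origin under its centre.
- mug: white ceramic mug, loose bystander, 76 mm diameter, 90 mm high, with a handle reaching about 75 mm from its axis at +y; origin under its centre.
Not all that is in view belongs to the job. There is more than one size of the part that bears remote_center; the job needs the middle-sized.

How it is judged (in metres and radians):
On the way, in this order (a step that is already met when the one before it is completed fails the run):
1. the power strip's toggle is switched on (beyond 0.75 rad) (value of joint switch above 0.75 rad), for 0.2 s.
2. held remote aimed steadily 1.5 s: window 70-170 mm ahead of the nose, within 22 mm of the remote's axis in y and z; nose within 45 mm of the window's x line; under 30 mm/s, 0.2 rad/s (value of joint switch above 0.75 rad and contact force between the fingers and remote above 0.3 N and x of window in the frame of remote_nose between 0.07 and 0.17 m and y of window in the frame of remote_nose between -0.022 and 0.022 m and y of remote_nose in the frame of window between -0.045 and 0.045 m and z of window in the frame of remote_nose between -0.022 and 0.022 m and z of remote_nose in the frame of window between -0.045 and 0.045 m and x of remote_nose in the frame of window above 0.05 m and linear speed of remote below 0.03 m/s and angular speed of remote below 0.2 rad/s), for 1.5 s.
At the end, for the whole second after the job is handed in: The toggle is on (beyond 0.75 rad); the remote lies at rest, buttons up and flat (within 0.1 rad) on the tray's floor, its centre within 30 mm lengthwise and 36 mm across of the tray's centre (value of joint switch above 0.75 rad and x of remote_center in the frame of tray_floor between -0.03 and 0.03 m and y of remote_center in the frame of tray_floor between -0.036 and 0.036 m and z of remote_center in the frame of tray_floor between 0.006 and 0.016 m and angle between remote_center's own z axis and vertical below 0.1 rad and linear speed of remote below 0.02 m/s); the robot touches nothing.
It fails at once if speaker is shifted by more than 20 mm or tipped by more than 0.2 rad (distance of speaker from where it was at the start of the episode above 0.02 m or angle between speaker's own z axis and vertical above 0.2 rad).
It fails at once if penpot is shifted by more than 20 mm or tipped by more than 0.2 rad (distance of penpot from where it was at the start of the episode above 0.02 m or angle between penpot's own z axis and vertical above 0.2 rad).
It fails at once if mug is shifted by more than 20 mm or tipped by more than 0.2 rad (distance of mug from where it was at the start of the episode above 0.02 m or angle between mug's own z axis and vertical above 0.2 rad).
It fails at once if controller is shifted by more than 20 mm or tipped by more than 0.2 rad (distance of controller from where it was at the start of the episode above 0.02 m or angle between controller's own z axis and vertical above 0.2 rad).
It fails at once if the remote is dropped or thrown (moves faster than 0.6 m/s with no finger touching it) (linear speed of remote above 0.6 m/s and contact force between the fingers and remote below 0.02 N).
It also fails if it takes over 72 s, if anything falls off the work surface, if the arm or the gripper's body presses on something with over 40 N, if the wrist force passes 120 N, or if a joint passes its speed limit or range.

### The arm

A 6-joint arm with a two-finger parallel gripper is mounted at the origin on the work surface. World frame = base frame: x ahead of the robot, y to its left, z up, the work surface at z = 0. Lengths are in m, angles in degrees, forces in N, time in s.
With the tool pointing down it reaches from about 0.325 to 0.85 m from the base axis. Payload 15.5 kg.
Tool frame: the origin (TCP) lies at the very end of the fingers, on their centre line; the grasp point (between the pads) lies arm.grip_depth behind it (arm.grip_depth is the distance from the TCP to the grasp point, in m); z points along the fingers, y is the line along which they close (so a half turn about z gives the same grasp; the last joint's range is limited). The gripper opens to 91 mm and grips with 3 to 60 N. Pads are 32 mm wide; open, the fingers measure 118 mm over their backs; the gripper's body (76 mm by 178 mm) begins 60 mm behind the grasp point.
Start: joints at [-75.946, 28.281, 77.091, -0, 74.628, -5.472], TCP at [0.209, -0.589, 0.214] pointing down, gripper open.
Joint ranges: [-166.48, 166.48], [-47.26, 123.95], [12.59, 153.08], [-70.14, 250.14], [6.76, 159.57], [-176.63, 176.63]. Speed limits (degrees/s): [108.29, 108.29, 147.25, 172.46, 172.46, 172.46].

### API

Orientations are given as a 3x3 rotation matrix whose columns are the frame's x, y, z axes.
In Python, from rig import arm gives the robot as it stands. Calls block until the motion is done:
- arm.move_to(position, orientation): joint-space move of the TCP to a pose.
- arm.move_l(position, orientation=None, feed=0.15): straight line of the TCP; orientation=None keeps the orientation; feed is the mean speed in m/s.
- arm.move_joints(angles): joint-space move.
- arm.grip(opening): finger opening in m; the grip force is fixed at half the most; returns when the fingers have stopped.
- arm.sleep(seconds).
- arm.solve_ik(position, orientation): joint angles nearest the present ones, or None.
- arm.snapshot(name): name is "scene" or "side" or "wrist"; returns the picture (400x640x3 uint8, red, green, blue); there is no depth.
- arm.get_calibration(name): a dict with "intrinsics" (3x3 intrinsics, pixels), "cam_to_world" (4x4, takes a point from camera to world coordinates). Camera axes: x right, y down, z forward; pixel columns grow to the right and rows downward; lengths in m; the calibration is good to about 2 mm. The wrist camera is an equidistant fisheye: a pixel r from the principal point sees the ray r / f radians off the axis. A picture is of the moment at which its call begins: read the wrist's pose just before it. get_calibration takes no time and is no camera call; for the wrist camera it gives the pose at the moment of the call.
A pose or a line that the arm cannot do raises arm.Unreachable and nothing moves.
- arm.sign_off(): hands the job in; it is judged then, once.
Readings, each from a call of its own:
- arm.current_t(): time.
- arm.current_joint_positions(): joint angles.
- arm.current_dq(): joint speeds.
- arm.current_tau(): joint torques, N m.
- arm.current_ee_pos(): TCP position.
- arm.current_tool_rot(): TCP orientation.
- arm.current_force(): force on the tool from outside, world axes, zero at the start.
- arm.current_torque(): the same for the moment, N m.
- arm.current_width(): finger opening in m.
- arm.current_grasp_force(): force on a finger pad.
Only numpy, scipy, OpenCV 4.12 (cv2) and the standard library are available. Lean on these libraries where they do the work, as an engineer would, in place of code of your own. Each camera call takes 0.05 s, during which the arm holds its last target. There are 200 camera calls.

## Working session

There is one attempt and no reset: what is moved stays moved. The work goes in short steps, each a Python script; the robot and the scene stay as the last script left them, time stands still between calls to the robot, and variables do not carry over. Pictures are saved under pics/ and viewed, at most 10 in all, crops included, and the job is handed in when it is done.

```bash
ls; mkdir -p pics; python3 - <<'E'
from rig import arm
import cv2
for n in ("scene","side","wrist"):
    c=arm.get_calibration(n); im=arm.snapshot(n); cv2.imwrite(f"pics/{n}0.png",im[...,::-1])
    print(n,c["intrinsics"],c["cam_to_world"].round(4))
print(arm.grip_depth,arm.current_t())
E
```

```text
pics
scene [[380.49621033   0.         316.10960113]
 [  0.         380.49621033 199.14816401]
 [  0.           0.           1.        ]] [[ 0.0724  0.5501 -0.832   1.2679]
 [ 0.9974 -0.0373  0.0621  0.0211]
 [ 0.0032 -0.8343 -0.5513  0.5548]
 [ 0.      0.      0.      1.    ]]
side [[442.25740315   0.         322.06741349]
 [  0.         442.25740315 198.0582612 ]
 [  0.           0.           1.        ]] [[-0.7469 -0.4236  0.5126 -0.0464]
 [-0.6647  0.4965 -0.5583  0.6976]
 [-0.018  -0.7577 -0.6524  0.805 ]
 [ 0.      0.      0.      1.    ]]
wrist [[309.70691629   0.         318.56325042]
 [  0.         309.70691629 200.64305908]
 [  0.           0.           1.        ]] [[ 3.322e-01 -9.155e-01 -2.268e-01  2.735e-01]
 [-9.432e-01 -3.225e-01 -7.960e-02 -5.667e-01]
 [-2.000e-04  2.404e-01 -9.707e-01  3.845e-01]
 [ 0.000e+00  0.000e+00  0.000e+00  1.000e+00]]
0.0188 0.15
```

View pics/scene0.png

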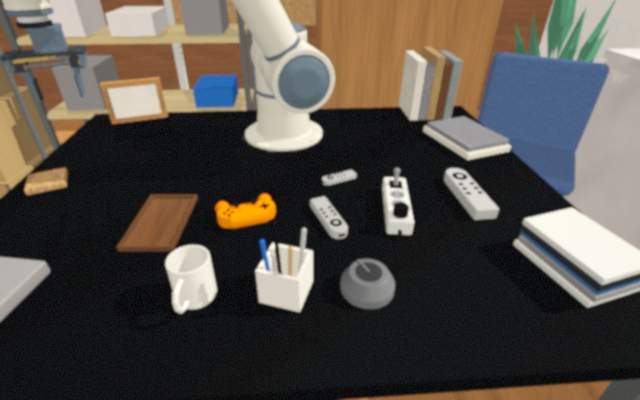

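View pics/side0.png

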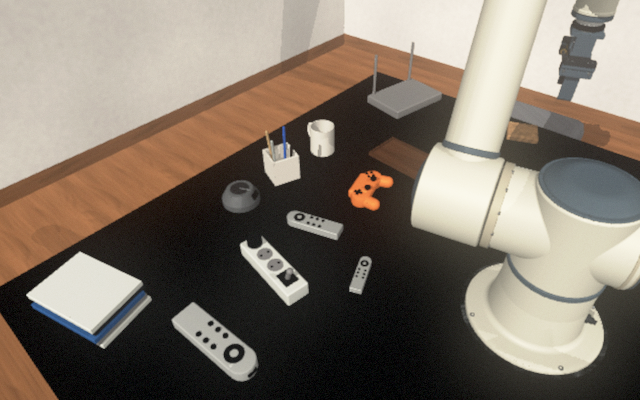

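The scene view has three remote candidates: small (340,178), middle (328,217) and large (470,193). I choose the middle one at (328,217), which is (315,225) in the side view. The strip is at (397,205) with its toggle tip at (397,171), the speaker at (368,283), the tray at (160,221), the penpot at (286,275), the mug at (191,277) and the controller at (246,211).

```bash
cat > h.py <<'E'
import numpy as np, cv2
from rig import arm
def ray(c,uv):
    K=c["intrinsics"];T=c["cam_to_world"]
    d=np.array([(uv[0]-K[0,2])/K[0,0],(uv[1]-K[1,2])/K[1,1],1.0])
    if abs(K[0,0]-309.7)<1:   # fisheye
        r=np.hypot(d[0],d[1]); d=np.array([d[0]/r*np.sin(r),d[1]/r*np.sin(r),np.cos(r)]) if r>1e-9 else d
    return T[:3,3],T[:3,:3]@(d/np.linalg.norm(d))
def plane(c,uv,z):
    o,d=ray(c,uv); return o+d*(z-o[2])/d[2]
def tri(r1,r2):
    (o1,d1),(o2,d2)=r1,r2
    s=np.linalg.lstsq(np.c_[d1,-d2],o2-o1,rcond=None)[0]
    a,b=o1+s[0]*d1,o2+s[1]*d2
    return (a+b)/2,np.linalg.norm(a-b)
def R(zdir,ydir):
    z=np.array(zdir,float);z/=np.linalg.norm(z);y=np.array(ydir,float);y-=z*(y@z);y/=np.linalg.norm(y)
    return np.c_[np.cross(y,z),y,z]
def down(yaw):  # closing line y at angle yaw (rad)
    return R([0,0,-1],[np.cos(yaw),np.sin(yaw),0])
E
python3 - <<'E'
from h import *
sc=arm.get_calibration("scene");sd=arm.get_calibration("side")
for n,uv,z in [("tip",(397,171),.072),("stripend",(397,180),.04),("stripfar",(400,230),.04),("rem",(328,217),.022),("remtail",(318,198),.022),("remnose",(341,236),.022),("speaker",(367,268),.044),("tray1",(163,195),.012),("tray2",(198,196),.012),("tray3",(119,248),.012),("tray4",(168,249),.012),("pen",(286,255),.08),("mug",(190,258),.09),("ctrl",(246,211),.03),("small",(340,178),.02),("large",(470,193),.02)]:
    print(n,plane(sc,uv,z).round(3))
print(tri(ray(sc,(397,171)),ray(sd,(290,272))))
# look from above
for p,y in [((.50,.10,.40),0),((.45,.10,.40),0),((.5,.1,.35),0)]:
  for yaw in (np.pi/2,-np.pi/2,0,np.pi):
    q=arm.solve_ik(p,down(yaw)); print(p,yaw,None if q is None else np.round(q,1))
E
```

```text
tip [0.421 0.295 0.072]
stripend [0.413 0.301 0.04 ]
stripfar [0.626 0.253 0.04 ]
rem [0.542 0.104 0.022]
remtail [0.459 0.086 0.022]
remnose [0.615 0.126 0.022]
speaker [0.742 0.159 0.044]
tray1 [ 0.402 -0.317  0.012]
tray2 [ 0.413 -0.225  0.012]
tray3 [ 0.611 -0.357  0.012]
tray4 [ 0.622 -0.25   0.012]
pen [0.735 0.005 0.08 ]
mug [ 0.742 -0.166  0.09 ]
ctrl [ 0.516 -0.09   0.03 ]
small [0.359 0.156 0.02 ]
large [0.459 0.486 0.02 ]
(array([0.42104813, 0.29481623, 0.07176255]), np.float64(0.00023273874460137285))
(0.5, 0.1, 0.4) 1.5707963267948966 [  4.6  11.1  74.8  -0.   94.2 -85.4]
(0.5, 0.1, 0.4) -1.5707963267948966 [ 4.6 11.1 74.8 -0.  94.2 94.6]
(0.5, 0.1, 0.4) 0 [ 4.6 11.1 74.8 -0.  94.2  4.6]
(0.5, 0.1, 0.4) 3.141592653589793 [   4.6   11.1   74.8   -0.    94.2 -175.4]
(0.45, 0.1, 0.4) 1.5707963267948966 [  5.1   6.4  80.5  -0.   93.1 -84.9]
(0.45, 0.1, 0.4) -1.5707963267948966 [ 5.1  6.4 80.5 -0.  93.1 95.1]
(0.45, 0.1, 0.4) 0 [ 5.1  6.4 80.5 -0.  93.1  5.1]
(0.45, 0.1, 0.4) 3.141592653589793 [   5.1    6.4   80.5   -0.    93.1 -174.9]
(0.5, 0.1, 0.35) 1.5707963267948966 [  4.6  12.4  80.4  -0.   87.2 -85.4]
(0.5, 0.1, 0.35) -1.5707963267948966 [ 4.6 12.4 80.4 -0.  87.2 94.6]
(0.5, 0.1, 0.35) 0 [ 4.6 12.4 80.4 -0.  87.2  4.6]
(0.5, 0.1, 0.35) 3.141592653589793 [   4.6   12.4   80.4   -0.    87.2 -175.4]
```

```bash
python3 - <<'E'
from h import *
arm.move_to([.50,.14,.36],down(0))
c=arm.get_calibration("wrist"); im=arm.snapshot("wrist")
print(c["cam_to_world"].round(3),arm.current_t())
np.savez("w1.npz",K=c["intrinsics"],T=c["cam_to_world"],im=im)
cv2.imwrite("pics/w1.png",im[...,::-1])
cv2.imwrite("pics/w1s.png",cv2.resize(im,(800,500),interpolation=cv2.INTER_CUBIC)[...,::-1])
E
```

```text
[[ 1.    -0.003 -0.002  0.502]
 [-0.003 -0.971 -0.241  0.206]
 [-0.001  0.241 -0.971  0.531]
 [ 0.     0.     0.     1.   ]] 3.0083
```

View pics/w1s.png

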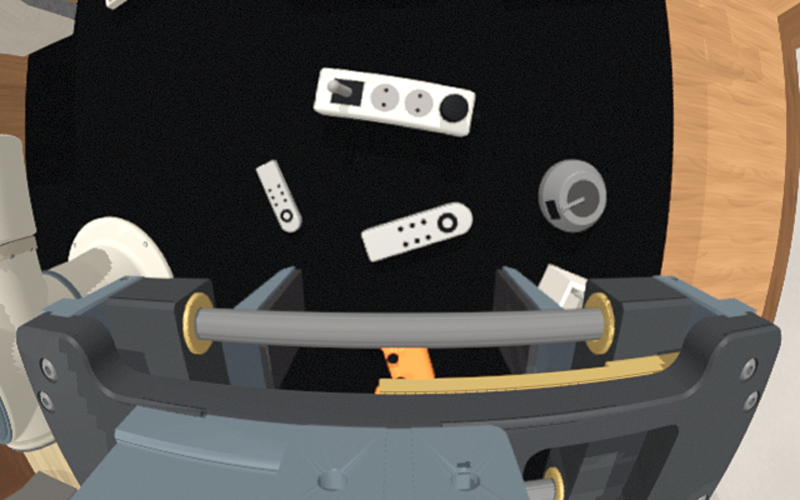

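The wrist view, scaled 1.25x, shows:
- Strip top, with the toggle tip at (335,87), the pivot at (349,93) and the plug at (454,106).
- Middle remote, from tail (366,247) to nose (472,212), with its pad at (447,222) near the nose.
- Speaker window at (551,209), with the rib pointing to it.

Next I measure these properly and check the sizes.

```bash
python3 - <<'E'
from h import *
d=np.load("w1.npz");c={"intrinsics":d["K"],"cam_to_world":d["T"]};im=d["im"]
hsv=cv2.cvtColor(im,cv2.COLOR_RGB2HSV);V=hsv[...,2]
m=((V>110)*255).astype(np.uint8);m=cv2.morphologyEx(m,cv2.MORPH_CLOSE,np.ones((9,9)))
def blob(m,uv):
    n,l=cv2.connectedComponents(m);k=l[int(uv[1]),int(uv[0])];assert k
    return max(cv2.findContours(((l==k)*255).astype(np.uint8),0,1)[0],key=cv2.contourArea)[:,0]
def rect(P):
    (ce,s,a)=cv2.minAreaRect((P[:,:2]*1000).astype(np.float32)); b=cv2.boxPoints((ce,s,a))
    e=[b[1]-b[0],b[2]-b[1]];e=max(e,key=np.linalg.norm);return np.round(ce,1),np.round(s,1),np.round(np.degrees(np.arctan2(e[1],e[0])),1)
s=1.25
for n,uv,z in [("remote",(410,235),.018),("small",(270,185),.015)]:
    P=np.array([plane(c,p,z) for p in blob(m,(uv[0]/s,uv[1]/s))]);print(n,rect(P))
P=np.array([plane(c,p,.04) for p in blob(m,(400/s,110/s))]);print("strip",rect(P))
for n,uv,z in [("tail",(366,247),.018),("nose",(472,212),.018),("pivot",(349,93),.04),("plug",(454,106),.064),("tip",(335,87),.072),("c1",(320,69),.04),("c2",(474,92),.04),("c3",(470,131),.04),("c4",(316,108),.04),("win",(551,209),.0315),("rib1",(585,198),.046),("rib2",(562,209),.046),("spk top",(578,199),.044)]:
    print(n,plane(c,np.array(uv)/s,z).round(4))
# tray in scene
sc=arm.get_calibration("scene");im=arm.snapshot("scene");h=cv2.cvtColor(im,cv2.COLOR_RGB2HSV)
t=((h[...,1]>60)&(h[...,2]>35)&(h[...,0]<20)).astype(np.uint8)*255
t[:, :100]=0;t[:185]=0;t[255:]=0;t[:,205:]=0
t=cv2.morphologyEx(t,cv2.MORPH_CLOSE,np.ones((5,5)))
P=np.array([plane(sc,p,.012) for p in blob(t,(160,221))]);print("tray",rect(P))
x0,y0,x1,y1=520,170,620,250
a=cv2.resize(cv2.imread("pics/w1.png")[120:215,285:490],None,fx=3.9,fy=3.9,interpolation=cv2.INTER_CUBIC);cv2.imwrite("pics/crop1.png",a)
E
```

```text
remote (array([527.1, 107.9]), array([151.4,  46.2]), np.float32(17.7))
small (array([337.2, 155.9]), array([ 32.7, 102. ]), np.float32(-67.7))
strip (array([495.7, 279.2]), array([ 62. , 199.9]), np.float32(-9.6))
tail [0.4569 0.0845 0.018 ]
nose [0.6008 0.1328 0.018 ]
pivot [0.4397 0.2891 0.04  ]
plug [0.5682 0.2688 0.064 ]
tip [0.427  0.2918 0.072 ]
c1 [0.4022 0.323  0.04  ]
c2 [0.5975 0.2914 0.04  ]
c3 [0.5922 0.2403 0.04  ]
c4 [0.3972 0.2714 0.04  ]
win [0.7103 0.1407 0.0315]
rib1 [0.7552 0.1592 0.046 ]
rib2 [0.7206 0.1431 0.046 ]
spk top [0.7452 0.1572 0.044 ]
tray (array([ 510.9, -295.1]), array([137. , 234.4]), np.float32(-3.7))
```

View pics/crop1.png

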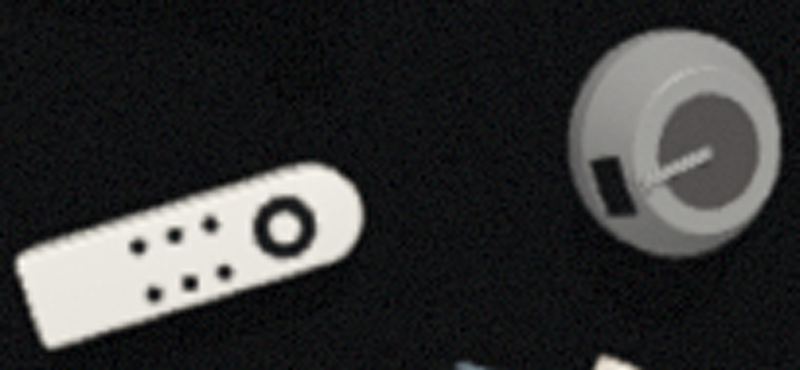

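The crop confirms the choice. The remote has its ring pad at the nose end, and the window and rib point at about 205°. The sizes agree too: remote 151x46 mm including its visible side, strip 200 mm, window 45 mm from the axis, and the tip matches the triangulated point. Next I flip the switch.

```bash
cat >> h.py <<'E'
PIV=np.array([.438,.291]);SY=np.radians(-9.2);SX=np.array([np.cos(SY),np.sin(SY)])
E
python3 - <<'E'
from h import *
Q=down(SY+np.pi/2)
P=lambda s,z:[*(PIV+SX*s),z]
arm.move_to(P(-.054,.15),Q); arm.grip(0.0); print(arm.current_width())
arm.move_l(P(-.054,.060),Q,feed=.12)
f0=arm.current_force()
for s in (-.035,-.02,-.012,-.009):
    arm.move_l(P(s,.060),Q,feed=.06); print(s,(arm.current_force()-f0).round(2))
arm.move_l(P(-.03,.060),Q,feed=.1);arm.move_l(P(-.03,.16),Q,feed=.2)
arm.move_to([.51,-.19,.36],down(np.pi/2))
c=arm.get_calibration("wrist");w=arm.snapshot("wrist");s=arm.snapshot("side");sc=arm.snapshot("scene")
np.savez("w2.npz",K=c["intrinsics"],T=c["cam_to_world"],im=w)
a=cv2.resize(s[225:310,230:320],None,fx=4,fy=4);b=cv2.resize(sc[155:240,360:450],None,fx=4,fy=4)
w=cv2.resize(w,(720,450))[:,:]
cv2.imwrite("pics/sw.png",np.hstack([a,b])[...,::-1]);cv2.imwrite("pics/w2.png",w[...,::-1]);print(arm.current_t())
E
```

```text
0.00021358456849051796
-0.035 [-0.28  0.38  0.06]
-0.02 [-0.41  0.88  1.1 ]
-0.012 [-11.96   5.58   5.9 ]
-0.009 [-24.73  13.13  11.66]
10.925
```

View pics/sw.png

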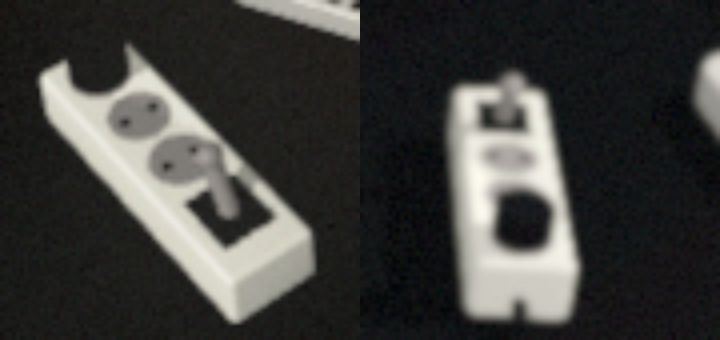

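View pics/w2.png

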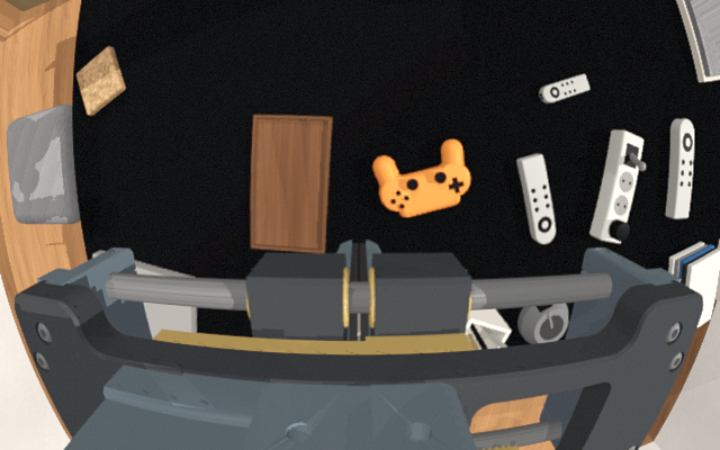

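The toggle now leans towards the plug, with its tip at side (282,263) and scene (398,175), and it reached its end stop at about 25 N. The wrist view shows the whole tray from (252,114) to (327,252). I'll triangulate the tip, measure the tray, and then pick up the remote.

```bash
python3 - <<'E'
from h import *
t=tri(ray(arm.get_calibration("scene"),(398,175.5)),ray(arm.get_calibration("side"),(281.75,263)));print("tip",t,"along",(t[0][:2]-PIV)@SX)
d=np.load("w2.npz");c={"intrinsics":d["K"],"cam_to_world":d["T"]};im=d["im"]
C=np.array([plane(c,np.array(p)/1.125,.012) for p in [(252,114),(333,116),(327,252),(250,248)]])[:,:2];print(C.round(4),C.mean(0),np.linalg.norm(C-np.roll(C,-1,0),axis=1))
h=cv2.cvtColor(im,cv2.COLOR_RGB2HSV);m=((h[...,0]<20)&(h[...,1]>80)&(h[...,2]>50)).astype(np.uint8)*255
m[:, :210]=0;m[:,310:]=0;m[226:]=0
k=max(cv2.findContours(m,0,1)[0],key=cv2.contourArea)[:,0]
P=np.array([plane(c,p,.012)[:2]*1000 for p in k]).astype(np.float32);print(cv2.minAreaRect(P))
# remote grasp
yaw=np.radians(18.0);ux=np.array([np.cos(yaw),np.sin(yaw)])
g=np.array([.528,.107])-.005*ux;Q=down(yaw+np.pi/2)
arm.grip(.085)
arm.move_to([*g,.12],Q);f0=arm.current_force()
arm.move_l([*g,.004],Q,feed=.1);print((arm.current_force()-f0).round(1))
arm.grip(.0);print(arm.current_width(),arm.current_grasp_force())
arm.move_l([*g,.15],Q,feed=.12);print(arm.current_width(),arm.current_grasp_force(),arm.current_t())
v=np.array([np.cos(np.radians(24.5)),np.sin(np.radians(24.5))])
E
```

```text
tip (array([0.45010487, 0.29005607, 0.07498501]), np.float64(0.0011138201264174964)) along 0.012100068649864036
[[ 0.3973 -0.3509]
 [ 0.4055 -0.2272]
 [ 0.6142 -0.2394]
 [ 0.6085 -0.365 ]] [ 0.50639116 -0.29559894] [0.1240124  0.20897975 0.12570366 0.21165031]
((507.1605224609375, -296.24591064453125), (123.74931335449219, 213.0485076904297), 86.0201416015625)
[ 0.8  1.1 -0.2]
0.0421246813957483 29.999915063381195
0.04172635235866057 29.999543130397797 17.0667
```

```bash
python3 - <<'E'
from h import *
arm.move_to([.50,.19,.26],down(np.radians(108)))
c=arm.get_calibration("wrist");im=arm.snapshot("wrist");np.savez("w3.npz",K=c["intrinsics"],T=c["cam_to_world"],im=im)
cw=c["cam_to_world"]
# project expected pivot for crop centre
p=np.linalg.inv(cw)@[.438,.291,.055,1];th=np.arctan2(np.hypot(p[0],p[1]),p[2]);K=c["intrinsics"]
u=K[0,0]*th*p[:2]/np.hypot(p[0],p[1])+K[:2,2];print(u,cw[:3,3])
u=u.astype(int);x0,y0=max(0,u[0]-60),max(0,u[1]-50);print(x0,y0)
a=cv2.resize(im[y0:y0+100,x0:x0+120],None,fx=4,fy=4,interpolation=cv2.INTER_CUBIC)
b=cv2.resize(im[150:400:2,120:520:2],(320,200));b=np.vstack([b,np.zeros((a.shape[0]-200,320,3),np.uint8)])
cv2.imwrite("pics/w3.png",np.hstack([a,b])[...,::-1])
E
```

```text
[411.45054954 158.86742586] [0.43730492 0.16896493 0.43053731]
351 108
```

View pics/w3.png

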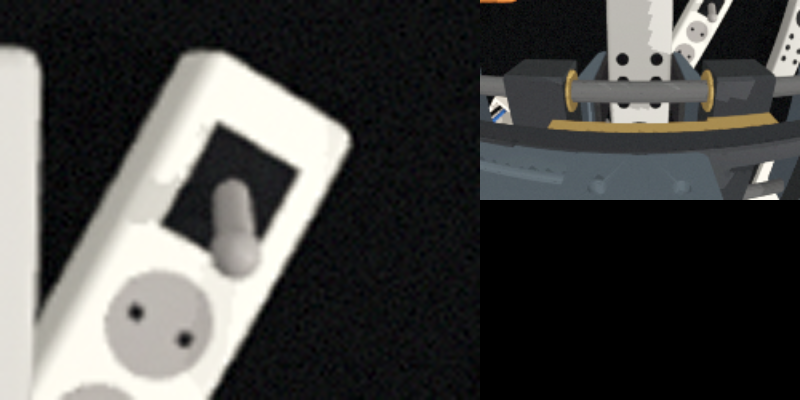

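```bash
python3 - <<'E'
from h import *
d=np.load("w3.npz");c={"intrinsics":d["K"],"cam_to_world":d["T"]}
f=lambda p:np.array(p)/4+[351,108]-.4
e=[plane(c,f(p),.04)[:2] for p in [(197,54),(348,136)]]
q=plane(c,f((232,197)),.04)[:2];mid=np.mean(e,0)
print("pivot from plate",q,"end mid",mid,"pivot from end",mid+.04*SX, "end width",np.linalg.norm(e[0]-e[1]))
for z in (.0724,.0745):
  b=plane(c,f((236,250)),z)[:2];print("ball",b,[((b-p)@SX).round(4) for p in (PIV,q,mid+.04*SX)])
sc=arm.get_calibration("scene");sd=arm.get_calibration("side");w=ray(c,f((236,250)))
print(tri(w,ray(sc,(398,175.5))),tri(w,ray(sd,(281.75,263))))
E
```

```text
pivot from plate [0.43685624 0.29124743] end mid [0.40062605 0.29359367] pivot from end [0.4401115  0.28719843] end width 0.05851007788279484
ball [0.45145106 0.28794059] [np.float64(0.0138), np.float64(0.0149), np.float64(0.0111)]
ball [0.45136811 0.28724296] [np.float64(0.0138), np.float64(0.015), np.float64(0.0111)]
(array([0.45146594, 0.28796699, 0.07576759]), np.float64(0.0021900031481176052)) (array([0.45193754, 0.28853664, 0.07171814]), np.float64(0.0011486946256086714))
```

The ball sits 14–15 mm past the pivot, which is about 0.85 rad, so the switch is on. The inset shows the remote gripped squarely. Next I aim.

```bash
python3 - <<'E'
from h import *
W=np.array([.712,.140,.0315]);a=np.radians(24.5);h=np.array([np.cos(a),np.sin(a),0])
xr=h*np.cos(np.pi/6)-np.array([0,0,.5]); zr=h*.5+np.array([0,0,np.cos(np.pi/6)])
ctr=W-.195*xr; Q=R(-zr,[-h[1],h[0],0])
tcp=ctr-.005*xr-.007*zr
print(tcp,arm.solve_ik(tcp,Q))
arm.move_to(tcp+[-.02,0,.08],Q);arm.move_l(tcp,Q,feed=.1)
arm.sleep(.4)
s=arm.snapshot("side");sc=arm.snapshot("scene")
cv2.imwrite("pics/aim.png",np.hstack([cv2.resize(s[120:280,180:340],(400,400)),cv2.resize(sc[170:330,270:430],(400,400))])[...,::-1])
arm.sleep(2.0);print(arm.current_t(),arm.current_grasp_force(),arm.current_ee_pos(),np.abs(arm.current_tool_rot()-Q).max())
E
```

```text
[0.55120522 0.0667216  0.12543782] [   6.40359961   43.80812976   68.76711267   -8.98609671   96.10707191
 -106.76536793]
21.8167 29.99949038028717 [0.55121944 0.06671864 0.12545292] 4.1212949287383616e-05
```

View pics/aim.png

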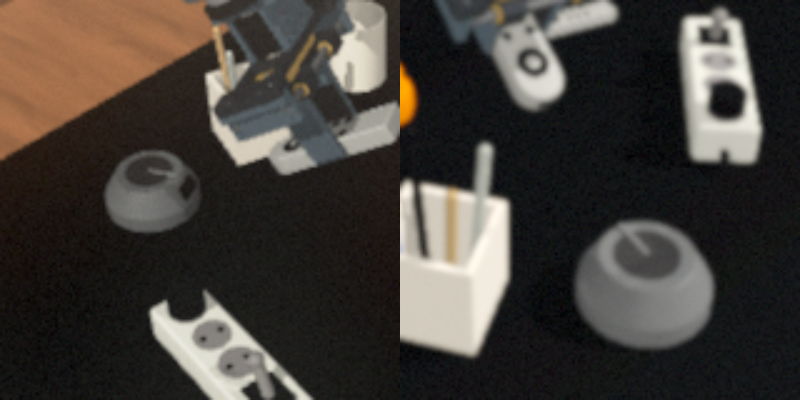

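The nose is at side (290,186) and scene (326,211), and the window at side (255,195). I'll verify those before leaving the pose.

```bash
python3 - <<'E'
from h import *
sc=arm.get_calibration("scene");sd=arm.get_calibration("side")
print("nose",tri(ray(sc,(326.4,211.5)),ray(sd,(289.5,186.5))),"win side",plane(sd,(254.8,194.6),.0315))
d=np.load("w1.npz");c={"intrinsics":d["K"],"cam_to_world":d["T"]}
print("win tri",tri(ray(c,(441.9,167.7)),ray(sd,(254.8,194.6))))
E
```

```text
nose (array([0.61310038, 0.09641715, 0.08541702]), np.float64(0.009867989260474568)) win side [0.70996285 0.14354343 0.0315    ]
win tri (array([0.71502631, 0.13942585, 0.02600246]), np.float64(0.0006850622600424261))
```

The window and nose agree with the plan to within a few mm, against a 22 mm tolerance, and the aim was held for 2.4 s. Next I place the remote in the tray.

```bash
python3 - <<'E'
from h import *
yaw=np.radians(-3.7);ux=np.array([np.cos(yaw),np.sin(yaw)]);g=np.array([.507,-.296])-.005*ux;Q=down(yaw+np.pi/2)
p=arm.current_ee_pos();arm.move_l(p+[-.05,0,.13],None,feed=.15)
arm.move_to([*g,.20],Q);arm.move_l([*g,.03],Q,feed=.12);arm.sleep(.2);f0=arm.current_force()
z=.030
for z in (.014,.012,.011,.010,.0095,.009):
    arm.move_l([*g,z],Q,feed=.03);f=(arm.current_force()-f0)[2];print(z,round(f,1))
    if f>3:break
arm.grip(.064);arm.move_l([*g,.12],Q,feed=.1)
arm.move_to([.44,-.20,.30],Q)
c=arm.get_calibration("wrist");im=arm.snapshot("wrist");np.savez("w4.npz",K=c["intrinsics"],T=c["cam_to_world"],im=im)
sc=arm.snapshot("scene")
a=cv2.resize(sc[150:330,90:450],(800,400));b=cv2.resize(im[:200],(640,200))
b=np.hstack([b,np.zeros((200,160,3),np.uint8)])
cv2.imwrite("pics/end.png",np.vstack([a,b])[...,::-1]);print(arm.current_t())
E
```

```text
0.014 -0.9
0.012 0.7
0.011 -0.3
0.01 -0.4
0.0095 0.3
0.009 1.4
30.725
```

View pics/end.png

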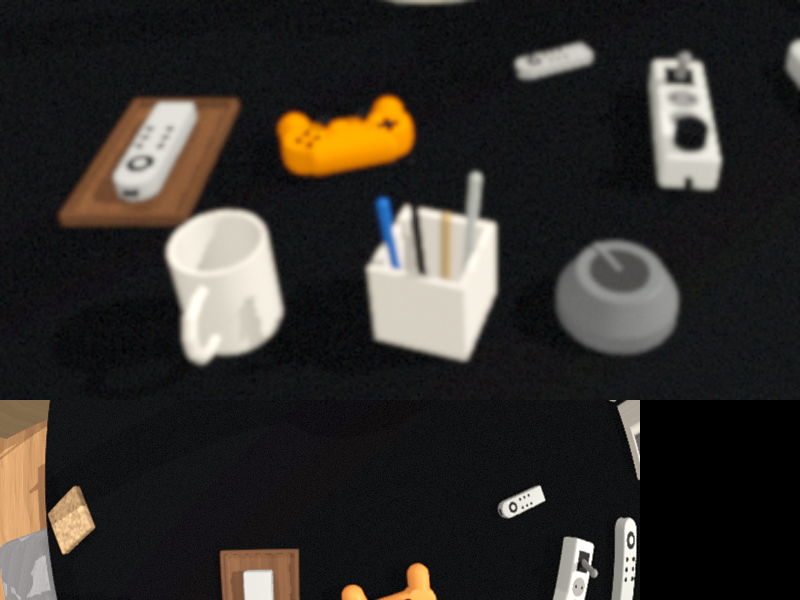

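The remote lies buttons up, centred in the tray around (155,150). The toggle is still on, nothing else has moved, and the arm is clear.

```bash
python3 -c "
from rig import arm
print(arm.sign_off())"
```

```text
the job is handed in; nothing more can be done
None
```

The job is handed in: the switch is on, the remote was held aimed at the window for over 2 s and then laid flat, buttons up, in the tray, and nothing else looked moved in the final picture; no verdict came back.

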